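Vials from the heater into the sample case, order reversed

ROBOT

A 7-joint arm with a two-finger parallel gripper is mounted at the origin on the work surface. World frame = base frame: x ahead of the robot, y to its left, z up, the work surface at z = 0. Lengths are in m, angles in rad, forces in N, time in s.
With the tool pointing down it reaches from about 0.35 to 0.9 m from the base axis. Payload 19.9 kg.
Tool frame: the origin (TCP) lies on the centre line of the jaws, within the pads' length; the fingertips stand 11 mm ahead of it and the grasp point (between the pads) lies 8 mm behind it (ctrl.tcp_to_tips is the distance from the TCP to the fingertips, in m); z points along the fingers, y is the direction in which the jaws open and shut (so a half turn about z gives the same grasp; the last joint's range is limited). The gripper opens to 94 mm and grips with 3 to 60 N. Pads are 16 mm wide; open, the fingers measure 119 mm over their backs; the gripper's body (75 mm by 177 mm) begins 78 mm behind the grasp point.
Start: joints at [-1.155, 0.417, -0.01, 1.614, 0.005, 1.111, -0.053], TCP at [0.276, 0.561, 0.216] pointing down, gripper open.
Joint ranges: [-2.81, 2.81], [-0.39, 2.02], [-1.27, 1.25], [0.06, 2.57], [-1.19, 4.33], [0.19, 2], [-2.82, 2.82]. Speed limits (rad/s): [1.89, 1.89, 2.39, 2.39, 3.01, 3.01, 3.01].

INTERFACE

Orientations are given as a unit quaternion [w, x, y, z].
In Python, from rig import ctrl gives the robot as it stands.
- The arm moves only by the tool apply_moves, never from a script. Its argument "increments" is one flat list of numbers, 5 for each row, row after row: the gripper command: -1 is fully open, 1 is shut, values between are in proportion, then the shift along the tool's x, y, z in mm, then the turn about the tool's z in rad. In form: [grip, tx, ty, tz, spin, grip, tx, ty, tz, spin, ...]. A call has 1 to 12 rows; each row shifts and turns the pose as measured when the row begins, along the tool's axes as they then stand; what a row does not reach is not made up. A row lasts 1/8 s, in which the tool goes at most 62.5 mm and 10.7 degrees, less where a joint would pass 70% of its speed; a pose out of reach is approached as far as the arm can. A call is refused whole if a number of a shift passes 62.5 or a number of a turn 0.188, either way. A call with a gripper value outside its range is refused whole. The fingers move at their own pace and stop on an object; the grip force is fixed at half the most. Time passes only in rows, so rows that do not move let the fingers close. It gives the time, the measured TCP pose, the force and the opening at its end, in the units of the state.
- ctrl.sense(): the state, without advancing time (a new reading comes with each control period).
- ctrl.camera(name): name is "scene" or "side" or "wrist"; returns a dict with "pixels" (400x640x3 uint8, red, green, blue), "camera_matrix" (3x3 intrinsics, pixels), "position" and "attitude" of the camera in the world. Camera axes: x right, y down, z forward; pixel columns grow to the right and rows downward; lengths in m; the calibration is good to about 2 mm. A picture is of the moment at which its call begins. There is no depth.
- ctrl.close_job(): hands the job in, once; it reports no verdict.
The state is a dict: "time": time; "joint_positions": joint angles; "qvel": joint speeds; "effort": joint torques, N m; "tool_pos": TCP position; "tool_rot": TCP orientation; "force": force on the tool from outside, world axes, zero at the start; "ft_torque": the same for the moment, N m; "gripper_width": finger opening in m.
Only numpy, scipy, OpenCV 4.12 (cv2) and the standard library are available. Lean on these libraries where they do the work, as an engineer would, in place of code of your own. Each camera call takes 0.05 s, during which the arm holds its last target. There are 200 camera calls.

TASK

Open the sample case's lid, move the three glass vials from the heater into the case's pockets in reverse order (the vial at the heater's left end goes into the right-hand pocket, the middle one into the middle pocket, the one at the right end into the left-hand pocket, left and right as seen from the robot), then shut the lid fully. They are glass: keep them upright, set each down on its pocket's floor, and do not drop them.

Things in the scene. Friction and masses are not known exactly. Their poses are not given: they have to be found in the camera images.
- vial_tall: the tall round clear glass vial: 22 mm diameter body up to 42 mm, flat crimped aluminium cap of 20 mm diameter with a small dark septum, 57 mm tall in all, about 40 g. Origin: centre of its underside, z up its axis
- vial_short: the short round clear glass vial with a broad flat black screw cap: 22 mm diameter all the way up, 42 mm tall, about 30 g. Origin: centre of its underside, z up its axis
- vial_square: the square clear glass vial: 20 x 20 mm body 38 mm tall, narrow neck and small white cap of 13 mm diameter, 50 mm tall in all, about 40 g. Origin: centre of its underside, z up its axis; its flat sides face its x and y and are within 0.15 rad of the heater's at the start
- cup_a: one of three alike fixed aluminium cups on the heater (a square plate 44 x 44 x 12 mm with a 30 x 30 mm square opening); the tall vial starts in this one, so its place in the heater's row records where that vial came from. Origin: centre of its underside, on the heater's top, where the vial's underside rests. It never moves from its place on the heater
- cup_b: one of three alike fixed aluminium cups on the heater (a square plate 44 x 44 x 12 mm with a 30 x 30 mm square opening); the short vial starts in this one, so its place in the heater's row records where that vial came from. Origin: centre of its underside, on the heater's top, where the vial's underside rests. It never moves from its place on the heater
- cup_c: one of three alike fixed aluminium cups on the heater (a square plate 44 x 44 x 12 mm with a 30 x 30 mm square opening); the square vial starts in this one, so its place in the heater's row records where that vial came from. Origin: centre of its underside, on the heater's top, where the vial's underside rests. It never moves from its place on the heater
- heater: white vial heater, fixed, 95 mm deep (x), flat top 50 mm above the bench. Origin: on the bench under the middle of the row; y runs along the row to the robot's left, body from y = -85 to +115 mm. Cups at y = +54 (left), 0, -54 mm (right). Black control panel and knob (8 mm high) at the left end. Turned up to 0.25 rad; stands left or right of the case
- case: grey plastic case, fixed, base 120 mm deep (x), 186 mm long (y), walls 30 mm high; dark insert, top at 26 mm, with three alike 32 x 32 mm pockets, floor 14 mm above the bench. Origin: on the bench under the case's centre; x points away from the robot to the hinge, y to its left. Pocket centres: x = -8 mm, y = +54 (left), 0, -54 mm (right). Turned up to 0.25 rad
- lid (a joint): angle of the case's clear lid (an upturned shell 52 mm deep): 0 shut, 1.95 rad fully open, leaning back (end stop). Hinge line along the case's y at x = +60, z = 30 mm in the case's frame; opening swings the front edge up and away from the robot. Friction holds it where it is left (about 2 N at the tab moves it); it starts at 0 to 0.3 rad
- tab (a point): grip point on the lid's black tab, a tongue 20 mm wide (along case y), 8 mm thick, sticking out 38 mm from the middle of the lid's front face. Point: 28 mm out from that face; with the lid shut, 148 mm in front of the hinge line and 20 mm above it. Can be pinched across its width from straight above, the gripper staying upright while the lid swings
Mind the look-alikes: they are no part of the job. Leave any red look-alike of the vial_short alone.

How it is judged:
At the end, for the whole second after the job is handed in: Every vial stands upright (0.15 rad) at rest on the floor (6 mm) of its pocket, within 12 mm of the pocket's centre along each case axis, in the reverse of the order on the heater (left to right, middle to middle, right to left); the lid is shut (under 0.06 rad) (((y of cup_a in the frame of heater between 0.034 and 0.074 m and y of vial_tall in the frame of case between -0.066 and -0.042 m) or (y of cup_a in the frame of heater between -0.02 and 0.02 m and y of vial_tall in the frame of case between -0.012 and 0.012 m) or (y of cup_a in the frame of heater between -0.074 and -0.034 m and y of vial_tall in the frame of case between 0.042 and 0.066 m)) and x of vial_tall in the frame of case between -0.02 and 0.004 m and z of vial_tall in the frame of case between 0.008 and 0.02 m and angle between each of vial_tall, vial_short, vial_square's own z axis and vertical below 0.15 rad and linear speed of each of vial_tall, vial_short, vial_square below 0.02 m/s and ((y of cup_b in the frame of heater between 0.034 and 0.074 m and y of vial_short in the frame of case between -0.066 and -0.042 m) or (y of cup_b in the frame of heater between -0.02 and 0.02 m and y of vial_short in the frame of case between -0.012 and 0.012 m) or (y of cup_b in the frame of heater between -0.074 and -0.034 m and y of vial_short in the frame of case between 0.042 and 0.066 m)) and x of vial_short in the frame of case between -0.02 and 0.004 m and z of vial_short in the frame of case between 0.008 and 0.02 m and ((y of cup_c in the frame of heater between 0.034 and 0.074 m and y of vial_square in the frame of case between -0.066 and -0.042 m) or (y of cup_c in the frame of heater between -0.02 and 0.02 m and y of vial_square in the frame of case between -0.012 and 0.012 m) or (y of cup_c in the frame of heater between -0.074 and -0.034 m and y of vial_square in the frame of case between 0.042 and 0.066 m)) and x of vial_square in the frame of case between -0.02 and 0.004 m and z of vial_square in the frame of case between 0.008 and 0.02 m and value of joint lid below 0.06 rad); the robot touches nothing.
It fails at once if a vial is tipped by more than 45 degrees (angle between any of vial_tall, vial_short, vial_square's own z axis and vertical above 0.785 rad).
It fails at once if a vial is dropped: it moves faster than 0.7 m/s (a fall of 25 mm) with no finger touching it ((linear speed of vial_tall above 0.7 m/s and contact force between the fingers and vial_tall below 0.01 N) or (linear speed of vial_short above 0.7 m/s and contact force between the fingers and vial_short below 0.01 N) or (linear speed of vial_square above 0.7 m/s and contact force between the fingers and vial_square below 0.01 N)).
It also fails if it takes over 109 s, if anything falls off the work surface, if the arm or the gripper's body presses on something with over 40 N, if the wrist force passes 120 N, or if a joint passes its speed limit or range.

## Working session

There is one attempt and no reset: what is moved stays moved. The work goes in short steps, Python scripts to look and compute and a tool call to move; the robot and the scene stay as the last step left them, time stands still between calls to the robot, and variables do not carry over. Pictures are saved under pics/ and viewed, about 12 in all and at most 16, crops included, and the job is handed in when it is done.

Besides the shell and the picture viewer there is one more tool, called after ">>>" in YAML: its name, and indented under it one key for each argument. apply_moves: Moves the arm, as the interface text tells. Its arguments: {"type":"object","properties":{"increments":{"type":"array","items":{"type":"number"}}},"required":["increments"]}

```bash
mkdir -p pics; cat > h.py <<'E'
import numpy as np, cv2
from scipy.spatial.transform import Rotation as R
from rig import ctrl
def snap(cam,name,crop=None,scale=1):
    c=ctrl.camera(cam); p=c["pixels"][:,:,::-1].copy()
    np.savez(f"pics/{name}.npz",p=p,K=c["camera_matrix"],t=c["position"],a=np.array(c["attitude"]))
    save(name,name,crop,scale)
def save(src,name,crop=None,scale=1):
    p=np.load(f"pics/{src}.npz")["p"]
    if crop: x0,y0,x1,y1=crop; p=p[y0:y1,x0:x1]
    cv2.imwrite(f"pics/{name}.png",cv2.resize(p,None,fx=scale,fy=scale,interpolation=cv2.INTER_CUBIC))
def load(n):
    d=np.load(f"pics/{n}.npz"); a=d["a"]
    Rm=a if a.shape==(3,3) else R.from_quat(np.roll(a,-1)).as_matrix()
    return d["K"],d["t"],Rm
def ray(n,u,v,z):
    K,t,Rm=load(n); d=Rm@np.linalg.solve(K,[u,v,1.]); return t+d*(z-t[2])/d[2]
def proj(n,P):
    K,t,Rm=load(n); q=(np.atleast_2d(P)-t)@Rm@K.T; return q[:,:2]/q[:,2:]
def st():
    s=ctrl.sense(); q=np.array(s["tool_rot"]); Rm=R.from_quat(np.roll(q,-1)).as_matrix()
    return s,np.array(s["tool_pos"]),Rm
E
python3 - <<'E'
from h import *
snap("scene","s0"); snap("side","d0"); snap("wrist","w0")
for n in("s0","d0","w0"): K,t,r=load(n);print(n,K[0,0],t,r[:,2])
s,p,r=st();print(s["time"],p,r.round(3),s["gripper_width"])
E
```

```text
s0 401.38647935446136 [0.95712157 0.17483308 0.66407559] [-0.57846692 -0.28077097 -0.7658614 ]
d0 387.17806594424843 [ 0.43757059 -0.54907393  0.68986541] [ 0.09269399  0.63260715 -0.76890573]
w0 286.60086562645137 [0.20059548 0.59763284 0.38330985] [ 0.25730539 -0.12887984 -0.9576972 ]
0.15 [0.27613691 0.56040567 0.21600829] [[-0.897  0.442 -0.   ]
 [ 0.442  0.897 -0.001]
 [-0.    -0.001 -1.   ]] 0.09388249461016247
```

View pics/s0.png

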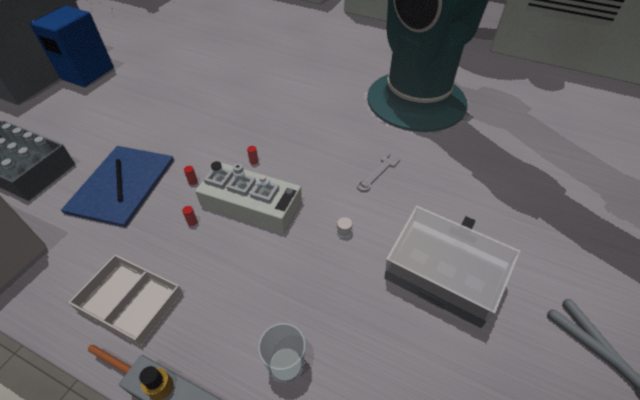

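View pics/d0.png

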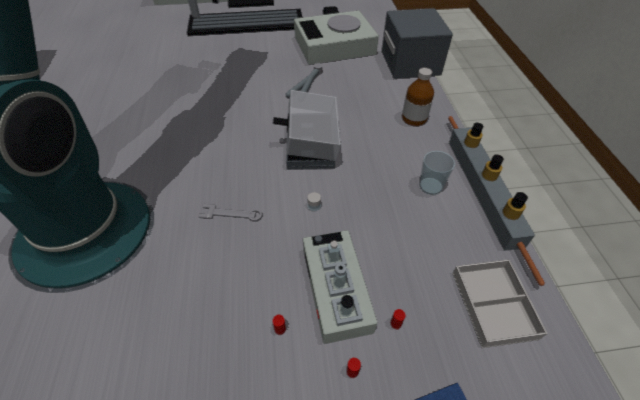

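The scene view shows the heater at about (250,195) with its panel at (287,198), the case at (452,262) with its tab at (468,222), and red look-alikes at (190,174), (252,154) and (190,214). The side view shows the vials at (335,248), (340,272) and (347,302), and a loose white cylinder at (314,200). Next I'll enlarge both.

```bash
python3 - <<'E'
from h import *
save("d0","d0h",(260,210,420,350),5); 
a=np.load("pics/s0.npz")["p"][150:240,180:310]; b=np.load("pics/s0.npz")["p"][200:320,375:530]
cv2.imwrite("pics/s0h.png",cv2.resize(a,None,fx=6,fy=6,interpolation=2)); cv2.imwrite("pics/s0c.png",cv2.resize(b,None,fx=5,fy=5,interpolation=2))
E
```

```text
(no output)
```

View pics/d0h.png

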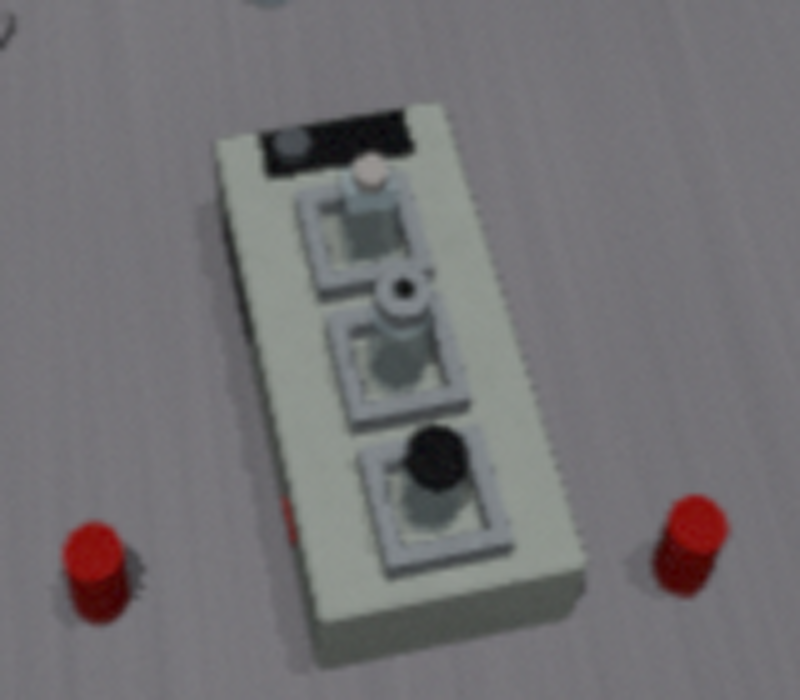

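View pics/s0c.png

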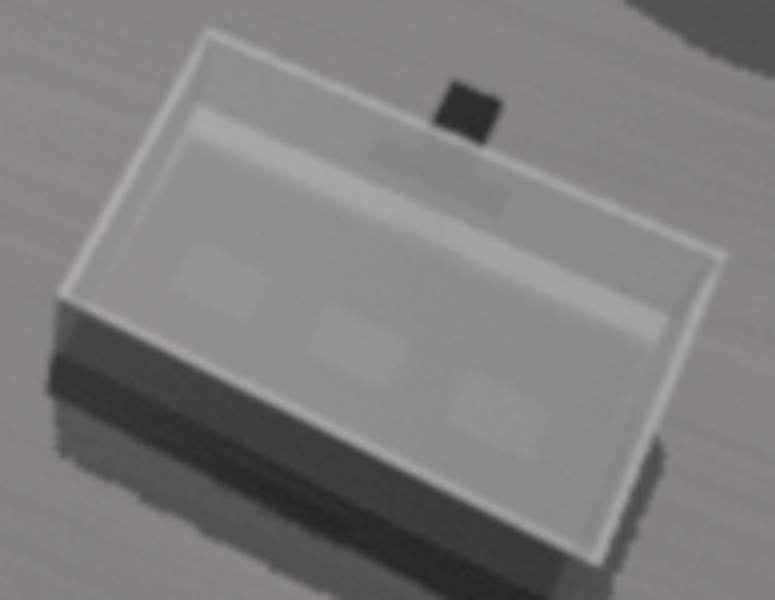

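In the heater row the square vial (small white cap) is at the left, crop (370,200). The tall one (ring cap, septum) is in the middle at (400,320), and the short one (black cap) is at the right at (437,470). The red cylinders stand on the bench and are the look-alikes. In the case crop the lid's top corners are (208,30), (725,255), (598,562) and (62,295), and the tab end is at (455,80)–(502,100). Now I'll fit the poses.

```bash
cat > fit.py <<'E'
from h import *
from scipy.optimize import least_squares
def pose(p,P): c,s=np.cos(p[2]),np.sin(p[2]); P=np.atleast_2d(P); return np.c_[p[0]+c*P[:,0]-s*P[:,1],p[1]+s*P[:,0]+c*P[:,1],P[:,2]]
def lidp(d,y,h,f): return [.06-d*np.cos(f)+h*np.sin(f),y,.03+d*np.sin(f)+h*np.cos(f)]
E
python3 - <<'E'
from fit import *
px=np.array([(218,142),(440,104),(585,555),(320,618)])/5+[260,210]
H=np.array([(-47.5,115,50),(47.5,115,50),(47.5,-85,50),(-47.5,-85,50)])/1e3
px2=np.array([(298,190),(318,298),(348,428),(468,405),(388,577),(513,545)])/5+[260,210]
H2=np.array([(-22,76,62),(-22,32,62),(-22,-22,62),(22,-22,62),(-22,-76,62),(22,-76,62)])/1e3
px=np.r_[px,px2];H=np.r_[H,H2]
r=least_squares(lambda p:(proj("d0",pose(p,H))-px).ravel(),[.45,-.1,0]);print("heater",r.x,r.fun.round(1))
hp=r.x;print(pose(hp,[[0,y,0.05] for y in(.054,0,-.054)]))
def vial(n,u,v,off,z): q=ray(n,u/5+off[0],v/5+off[1],z);return q
for nm,u,v,z in(("sq",370,170,.1),("tall",404,289,.107),("short",437,455,.092)):print(nm,vial("d0",u,v,(260,210),z))
pc=np.array([(208,30),(725,255),(598,562),(62,295),(455,80),(502,100),(58,357)])/5+[375,200]
def L(p):
    f=p[3]
    return pose(p,[lidp(.12,-.093,.052,f),lidp(.12,.093,.052,f),lidp(0,.093,.052,f),lidp(0,-.093,.052,f),lidp(.158,-.01,.024,f),lidp(.158,.01,.024,f),[.06,-.093,.03]])
r=least_squares(lambda p:(proj("s0",L(p))-pc).ravel(),[.5,.3,0,.1]);print("case",r.x,r.fun.round(1))
c=r.x
print("tab",pose(c,[lidp(.148,0,.02,c[3])]));print(proj("d0",L(c)).round(0).tolist())
E
```

```text
heater [ 0.51813227 -0.22621349  0.07263604] [-1.5 -0.9  0.5 -1.3  1.1  2.9 -0.6  1.8 -0.9  0.3 -0.  -1.4  0.5 -0.7
  0.8 -0.9 -0.3 -1.1  0.2  0.1]
[[ 0.51421338 -0.17235588  0.05      ]
 [ 0.51813227 -0.22621349  0.05      ]
 [ 0.52205117 -0.2800711   0.05      ]]
sq [ 0.51609052 -0.17062521  0.1       ]
tall [ 0.51909001 -0.22431091  0.107     ]
short [ 0.52153042 -0.27864835  0.092     ]
case [ 0.51713297  0.21223016 -0.10169783  0.17952068] [-0.  -0.3  0.4 -0.4  1.1  0.4 -0.6  0.  -0.6  0.   0.5  0.5 -1.  -0.8]
tab [[0.43550651 0.22056013 0.07610517]]
[[289.0, 138.0], [290.0, 90.0], [336.0, 96.0], [340.0, 144.0], [273.0, 122.0], [273.0, 117.0], [336.0, 160.0]]
```

```bash
cat > plan.py <<'E'
from fit import *
case=np.array([.5171,.2122,-.1017]); heat=np.array([.5181,-.2262,.0726])
def rows(wps,vmax=45,wmax=.15):
    """wps: (x,y,z,yaw,grip); yaw = heading of the tool -x (0 = world +x). Prints tool-frame rows."""
    s,p,r=st(); yaw=np.arctan2(-r[1,0],-r[0,0]); out=[]
    for x,y,z,w,g in wps:
        d=(np.array([x,y,z])-p)*1e3; dw=(w-yaw+np.pi)%(2*np.pi)-np.pi
        n=max(1,int(np.ceil(max(np.linalg.norm(d)/vmax,abs(dw)/wmax))))
        for i in range(n):
            c,sn=np.cos(yaw),np.sin(yaw); e=d/n
            out.append([g,round(-(c*e[0]+sn*e[1])),round(-sn*e[0]+c*e[1]),round(-e[2]),round(-dw/n,3)]); yaw+=dw/n
        p=np.array([x,y,z])
    print(len(out),"rows",f"t={s['time']:.1f}"); print("\n".join(",".join(map(str,o)) for o in out))
def tab(f,dz=0): q=pose(case,[lidp(.148,0,.02,f)])[0]; q[2]+=dz-.008; return q
E
python3 - <<'E'
from plan import *
q=tab(.18); rows([(q[0],q[1],.2,case[2],.1)])
E
```

```text
9 rows t=0.1
0.1,-33,-26,2,-0.04
0.1,-32,-27,2,-0.04
0.1,-30,-29,2,-0.04
0.1,-29,-30,2,-0.04
0.1,-28,-31,2,-0.04
0.1,-27,-32,2,-0.04
0.1,-26,-33,2,-0.04
0.1,-24,-34,2,-0.04
0.1,-23,-35,2,-0.04
```

>>> apply_moves:
  increments: [0.1,-33,-26,2,-0.04,0.1,-32,-27,2,-0.04,0.1,-30,-29,2,-0.04,0.1,-29,-30,2,-0.04,0.1,-28,-31,2,-0.04,0.1,-27,-32,2,-0.04,0.1,-26,-33,2,-0.04,0.1,-24,-34,2,-0.04,0.1,-23,-35,2,-0.04,0.1,0,0,0,0]

```text
time: 1.4
tool_pos: [0.4418, 0.2091, 0.196]
tool_rot: [-0.001, 0.043, 0.999, -0.001]
force: [-0.2, 0.2, 1.0]
gripper_width: 0.0427
```

```bash
python3 - <<'E'
from plan import *
snap("wrist","w1")
q=tab(.18);print(q);rows([(q[0],q[1],.2,case[2],.1)])
print(proj("w1",pose(case,[lidp(.148,0,.02,.18),lidp(.158,-.01,.024,.18),lidp(.158,.01,.024,.18),lidp(.12,-.093,.052,.18),lidp(.12,.093,.052,.18)])))
E
```

```text
[0.43549556 0.2205279  0.06817325]
1 rows t=1.4
0.1,6,9,-4,0.018
[[335.65815227 187.71797489]
 [326.18074546 180.28395493]
 [345.99761348 180.60197276]
 [240.93763673 225.91236618]
 [430.32297868 228.92486482]]
```

View pics/w1.png

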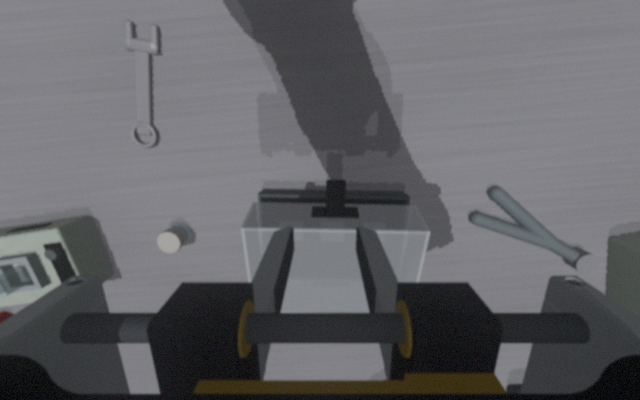

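The wrist view shows the tab's end at (327–346,180) and the lid's front corners at (244,231) and (430,232), within a few pixels of the fit. Down to the tab now.

>>> apply_moves:
  increments: [0.1,6,9,0,0.018,0.1,0,0,40,0,0.1,0,0,40,0,0.1,0,0,40,0,0.1,0,0,8,0,0.1,0,0,0,0]

```text
time: 2.2
tool_pos: [0.4334, 0.2277, 0.0663]
tool_rot: [-0.001, 0.048, 0.999, 0.001]
force: [-0.0, -0.3, 0.4]
gripper_width: 0.0422
```

```bash
python3 - <<'E'
from plan import *
q=tab(.18);rows([(*q,case[2],.1)])
E
```

```text
1 rows t=2.2
0.1,-3,-7,-2,0.005
```

>>> apply_moves:
  increments: [0.1,-3,-7,-2,0,0.1,0,0,0,0]

```text
time: 2.45
tool_pos: [0.4369, 0.2209, 0.0707]
tool_rot: [0.001, 0.048, 0.999, 0.002]
force: [-0.7, 0.8, 0.0]
gripper_width: 0.0427
```

```bash
python3 - <<'E'
from plan import *
snap("wrist","w2",(200,130,460,300),3)
q=tab(.18);rows([(*q,case[2],.1)])
E
```

```text
1 rows t=2.5
0.1,1,-1,2,0.006
```

View pics/w2.png

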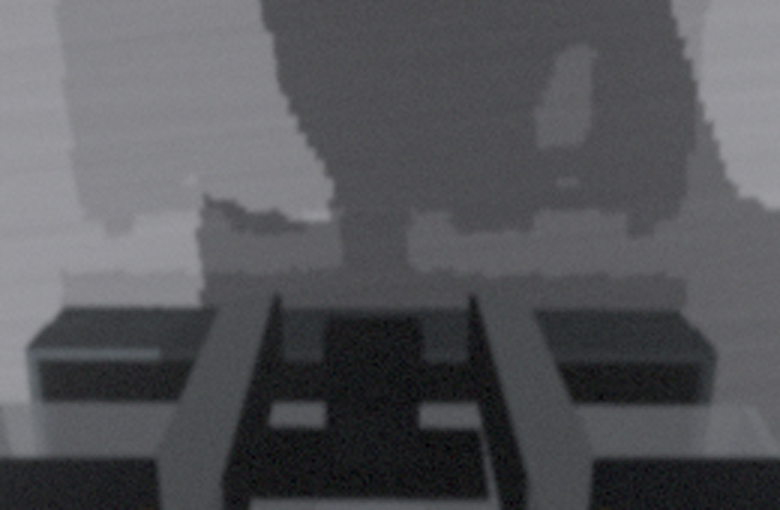

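The tab (crop columns 325–420) sits centred between the fingers (278 and 472). Closing on it.

>>> apply_moves:
  increments: [1,0,0,2,0,1,0,0,0,0,1,0,0,0,0,1,0,0,0,0]

```text
time: 3.0
tool_pos: [0.437, 0.2205, 0.0691]
tool_rot: [0.001, 0.048, 0.999, 0.001]
force: [0.2, 0.8, 0.7]
gripper_width: 0.0198
```

```bash
python3 - <<'E'
from plan import *
s,p,r=st()
h=pose(case,[[.06,0,.03]])[0]; print(p,h)
l=np.linalg.inv(np.array([[np.cos(case[2]),-np.sin(case[2])],[np.sin(case[2]),np.cos(case[2])]]))@(p[:2]-case[:2]);print(l, np.arctan2(p[2]+.008-.03,.06-l[0])-np.arctan2(20,148),np.hypot(p[2]+.008-.03,.06-l[0]))
rows([(*tab(f),case[2],1) for f in np.linspace(.18,1.2,10)[1:]])
E
```

```text
[0.43698478 0.22047684 0.06910462] [0.57678998 0.20610851 0.03      ]
[-0.08054157  0.00010039] 0.18907670418956632 0.1482254315657162
9 rows t=3.0
1,-5,0,-15,0.005
1,-8,0,-15,-0.0
1,-10,0,-14,-0.0
1,-11,0,-13,-0.0
1,-12,0,-11,-0.0
1,-14,0,-10,-0.0
1,-15,0,-8,-0.0
1,-16,0,-7,-0.0
1,-16,0,-5,-0.0
```

>>> apply_moves:
  increments: [1,-5,0,-15,0,1,-8,0,-15,0,1,-10,0,-14,0,1,-11,0,-13,0,1,-12,0,-11,0,1,-14,0,-10,0,1,-15,0,-8,0,1,-16,0,-7,0,1,-16,0,-5,0]

```text
time: 4.12
tool_pos: [0.5444, 0.2092, 0.1688]
tool_rot: [-0.003, 0.048, 0.999, -0.0]
force: [-1.5, 1.1, -11.6]
gripper_width: 0.0199
```

```bash
python3 - <<'E'
from plan import *
s,p,r=st()
l=(p[:2]-case[:2])@np.array([np.cos(case[2]),np.sin(case[2])])
f=np.arctan2(p[2]+.008-.03,.06-l)-np.arctan2(20,148);print(p,f,np.hypot(p[2]+.008-.03,.06-l))
rows([(*tab(g),case[2],1) for g in np.linspace(f,1.9,9)[1:]])
E
```

```text
[0.54438058 0.20916209 0.16883651] 1.2183146647501293 0.15040143186471017
8 rows t=4.1
1,-13,0,-1,0.006
1,-13,0,-1,-0.0
1,-13,0,0,-0.0
1,-13,0,1,-0.0
1,-13,0,2,-0.0
1,-12,0,3,-0.0
1,-12,0,4,-0.0
1,-12,0,5,-0.0
```

>>> apply_moves:
  increments: [1,-13,0,0,0,1,-13,0,-1,0,1,-13,0,0,0,1,-13,0,1,0,1,-13,0,2,0,1,-12,0,3,0,1,-12,0,4,0,1,-12,0,5,0,1,0,0,0,0]

```text
time: 5.25
tool_pos: [0.652, 0.198, 0.1544]
tool_rot: [-0.003, 0.048, 0.999, -0.0]
force: [1.0, -2.2, 1.3]
gripper_width: 0.0193
```

```bash
python3 - <<'E'
from plan import *
s,p,r=st()
l=(p[:2]-case[:2])@np.array([np.cos(case[2]),np.sin(case[2])])
f=np.arctan2(p[2]+.008-.03,.06-l)-np.arctan2(20,148);print(p,f,np.hypot(p[2]+.008-.03,.06-l))
E
```

```text
[0.65196113 0.19795933 0.15442739] 1.9552639598957888 0.15249229127560296
```

>>> apply_moves:
  increments: [0.1,0,0,0,0,0.1,0,0,0,0,0.1,0,0,-35,0,0.1,0,0,-40,0,0.1,0,0,-25,0,0.1,0,0,0,0]

```text
time: 6.0
tool_pos: [0.6509, 0.2002, 0.2577]
tool_rot: [-0.003, 0.047, 0.999, 0.0]
force: [0.2, 0.4, -0.5]
gripper_width: 0.0423
```

```bash
python3 - <<'E'
from plan import *
q=pose(heat,[[0,.054,.2]])[0]; rows([(*q,heat[2],.13)],55)
snap("scene","s1")
E
```

```text
8 rows t=6.0
0.13,13,-48,7,-0.021
0.13,14,-48,7,-0.021
0.13,15,-47,7,-0.021
0.13,16,-47,7,-0.021
0.13,17,-47,7,-0.021
0.13,18,-46,7,-0.021
0.13,19,-46,7,-0.021
0.13,19,-46,7,-0.021
```

>>> apply_moves:
  increments: [0.13,13,-48,7,-0.021,0.13,14,-48,7,-0.021,0.13,15,-47,7,-0.021,0.13,16,-47,7,-0.021,0.13,17,-47,7,-0.021,0.13,18,-46,7,-0.021,0.13,19,-46,7,-0.021,0.13,19,-46,7,-0.021,0.13,0,0,0,0]

```text
time: 7.18
tool_pos: [0.5018, -0.1818, 0.1899]
tool_rot: [-0.01, -0.042, 0.999, 0.001]
force: [0.8, 1.0, 0.6]
gripper_width: 0.0409
```

```bash
python3 - <<'E'
from plan import *
q=pose(heat,[[0,.054,.2]])[0]; rows([(*q,heat[2],.13)],55)
snap("wrist","w3")
a=cv2.resize(np.load("pics/w3.npz")["p"][100:330,140:520],None,fx=2,fy=2,interpolation=2)
b=cv2.resize(np.load("pics/s1.npz")["p"][180:320,370:540],None,fx=2,fy=2,interpolation=2)
o=np.zeros((600,760,3),np.uint8);o[:460]=a;cv2.imwrite("pics/w3a.png",a)
cv2.imwrite("pics/s1a.png",cv2.resize(b,None,fx=2,fy=2,interpolation=2))
print(proj("w3",np.r_[pose(heat,[[0,.054,.1],[0,0,.107],[0,-.054,.092]])]))
print(proj("s1",pose(case,[[-.008,y,.014] for y in(.054,0,-.054)])), proj("s1",pose(case,[[-.06,-.093,.03],[-.06,.093,.03]])))
E
```

```text
1 rows t=7.2
0.13,-13,8,-10,0.011
[[333.3043067  218.01451167]
 [275.72931939 220.08565616]
 [223.24714924 214.29082337]]
[[474.28703304 284.37806108]
 [445.85070754 270.76450401]
 [418.77230147 257.80103493]] [[412.22348136 225.5882842 ]
 [506.87592539 268.40105477]]
```

View pics/w3a.png

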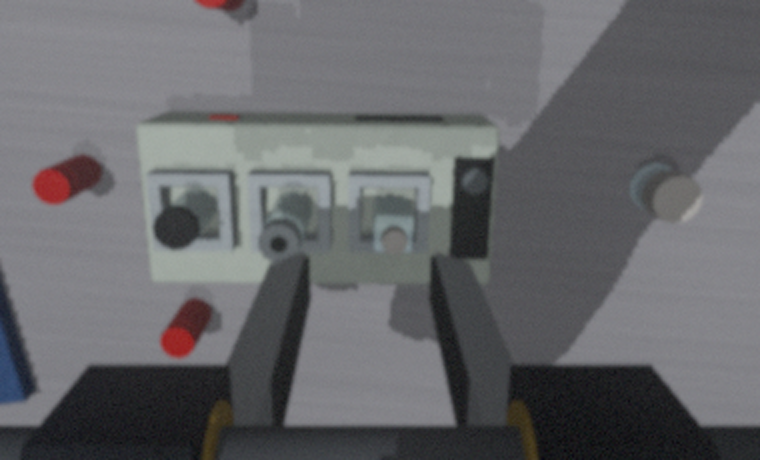

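View pics/s1a.png

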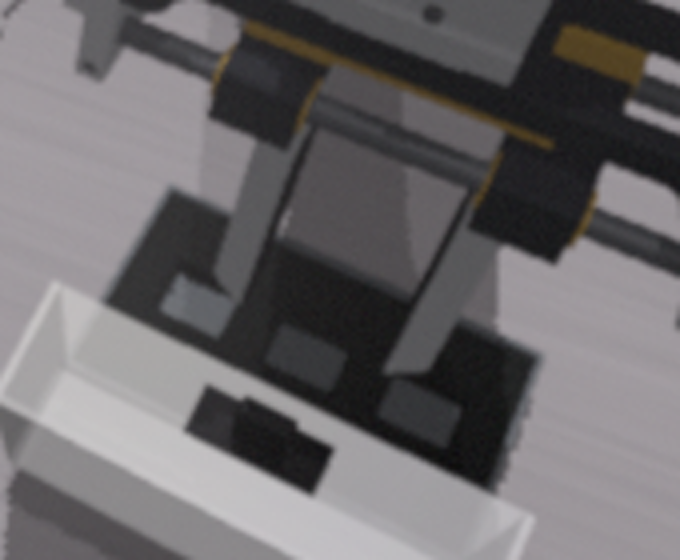

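The wrist view shows all three vials upright, caps at crop (177,227), (278,240) and (395,240), about 2 mm to the left (+y) of the cup centres. The scene view shows the lid open and empty pockets at (475,283), (446,269) and (419,256), which agrees with the case fit. Vial targets: square (.516,-.170), tall (.519,-.2235), short (.5215,-.277).

>>> apply_moves:
  increments: [0.13,-15,11,0,0.01,0.13,0,0,0,0,0.13,0,0,20,0,0.13,0,0,20,0,0.13,0,0,0,0]

```text
time: 7.85
tool_pos: [0.5194, -0.16, 0.1481]
tool_rot: [-0.01, -0.042, 0.999, 0.002]
force: [0.2, -0.3, 0.5]
gripper_width: 0.0409
```

```bash
python3 - <<'E'
from plan import *
rows([(.516,-.170,.14,heat[2],.13),(.516,-.170,.078,heat[2],.13)],25)
E
```

```text
4 rows t=7.8
0.13,4,-10,8,0.011
0.13,0,0,21,-0.0
0.13,0,0,21,-0.0
0.13,0,0,21,-0.0
```

>>> apply_moves:
  increments: [0.13,4,-10,8,0.01,0.13,0,0,0,0,0.13,0,0,0,0]

```text
time: 8.22
tool_pos: [0.5168, -0.1707, 0.1412]
tool_rot: [-0.009, -0.037, 0.999, 0.002]
force: [0.3, -0.1, 0.0]
gripper_width: 0.0409
```

Good. Descend and grip the square vial.

>>> apply_moves:
  increments: [0.13,0,1,21,0,0.13,0,0,21,0,0.13,0,0,18,0,0.13,0,0,2,0,0.13,0,0,0,0]

```text
time: 8.85
tool_pos: [0.5174, -0.1698, 0.0803]
tool_rot: [-0.007, -0.037, 0.999, 0.001]
force: [-0.2, 0.5, 0.4]
gripper_width: 0.041
```

```bash
python3 - <<'E'
from plan import *
s,p,r=st();print(p,r[:,2]);snap("wrist","w4",(220,130,440,300),3)
E
```

```text
[ 0.51744123 -0.16976617  0.08034074] [-0.0134832   0.00230985 -0.99990643]
```

View pics/w4.png

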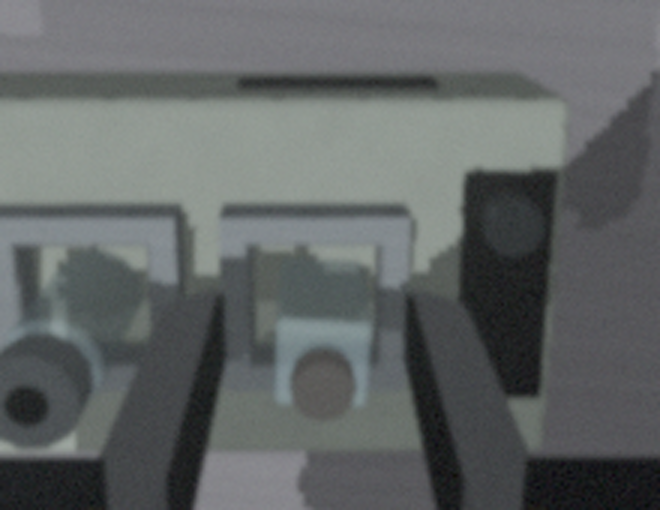

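The square vial (crop columns 277–368) is centred between the fingertips (222 and 408), and the neighbour's cap at (27,405) is clear of the left finger. Gripping and lifting.

>>> apply_moves:
  increments: [1,0,0,0,0,1,0,0,0,0,1,0,0,0,0,1,0,0,0,0,1,0,0,-8,0,1,0,0,-20,0,1,0,0,-25,0,1,0,0,-20,0,1,0,0,-10,0,1,0,0,0,0,1,0,0,0,0]

```text
time: 10.28
tool_pos: [0.5188, -0.1701, 0.1686]
tool_rot: [-0.006, -0.037, 0.999, 0.001]
force: [-0.1, -0.4, -0.7]
gripper_width: 0.0197
```

```bash
python3 - <<'E'
from plan import *
q=pose(case,[[-.008,-.054,.15]])[0]; print(q); rows([(*q,case[2],1)],40)
E
```

```text
[0.503659   0.15929122 0.15      ]
9 rows t=10.3
1,-1,37,2,0.019
1,0,37,2,0.019
1,0,37,2,0.019
1,1,37,2,0.019
1,2,37,2,0.019
1,3,37,2,0.019
1,3,36,2,0.019
1,4,36,2,0.019
1,5,36,2,0.019
```

>>> apply_moves:
  increments: [1,-1,37,1,0.019,1,0,37,1,0.019,1,0,37,1,0.019,1,1,37,1,0.019,1,2,37,1,0.019,1,3,37,1,0.019,1,3,36,1,0.019,1,4,36,1,0.019,1,5,30,1,0.019,1,0,0,0,0,1,0,0,0,0]

```text
time: 11.65
tool_pos: [0.4983, 0.1632, 0.1518]
tool_rot: [-0.012, 0.052, 0.999, -0.001]
force: [-0.5, -0.7, -0.3]
gripper_width: 0.0198
```

```bash
python3 - <<'E'
from plan import *
q=pose(case,[[-.008,-.054,.1]])[0]; rows([(*q,case[2],1)],40);print(st()[2][:,2])
E
```

```text
2 rows t=11.7
1,-3,-2,26,-0.002
1,-3,-2,26,-0.002
[-2.35729441e-02 -9.80379371e-04 -9.99721639e-01]
```

>>> apply_moves:
  increments: [1,-4,-2,26,0,1,-4,-2,26,0,1,0,0,0,0,1,0,0,0,0]

```text
time: 12.15
tool_pos: [0.5055, 0.1548, 0.099]
tool_rot: [-0.012, 0.054, 0.998, -0.001]
force: [0.1, -0.6, -0.3]
gripper_width: 0.0196
```

```bash
python3 - <<'E'
from plan import *
q=pose(case,[[-.008,-.054,.046]])[0]; rows([(*q,case[2],1)],20);snap("wrist","w5",(180,120,460,310),2.8)
E
```

```text
3 rows t=12.2
1,1,1,18,-0.002
1,1,1,18,-0.002
1,1,1,18,-0.002
```

View pics/w5.png

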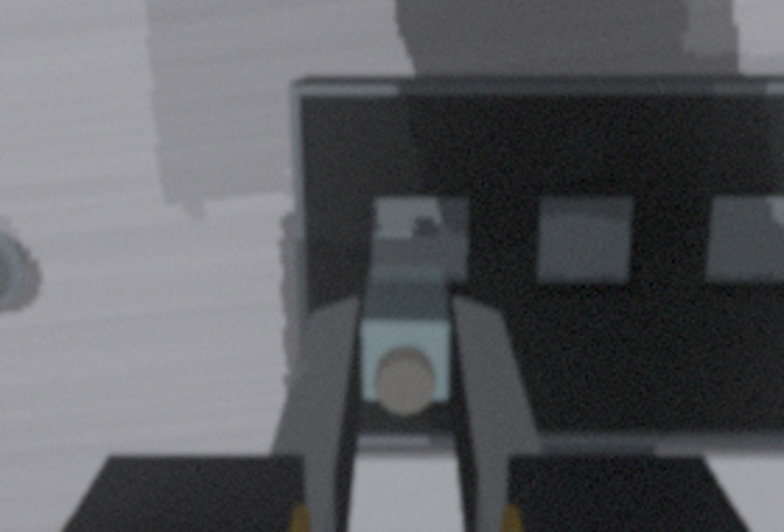

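The square vial is held level. The right-hand pocket shows at crop (372–468, 197–280) and is a few mm further toward +y than the vial. I'll check that numerically.

```bash
python3 - <<'E'
from plan import *
for u in((420,238),(586,239)):
  print(ray("w5",u[0]/2.8+180,u[1]/2.8+120,.014),ray("w5",u[0]/2.8+180,u[1]/2.8+120,.02))
print(pose(case,[[-.008,-.054,.014],[-.008,0,.014]])); 
u=(405,381);print("cap",ray("w5",u[0]/2.8+180,u[1]/2.8+120,.099-.030+.05))
q=pose(case,[[-.008,-.054,.046]])[0]; rows([(*q,case[2],1)],20)
E
```

```text
[0.50424663 0.15934399 0.014     ] [0.50239263 0.15945732 0.02      ]
[0.51051773 0.21396827 0.014     ] [0.50851576 0.21279269 0.02      ]
[[0.503659   0.15929122 0.014     ]
 [0.50914134 0.2130122  0.014     ]]
cap [0.50193694 0.15507951 0.119     ]
3 rows t=12.2
1,1,1,18,-0.002
1,1,1,18,-0.002
1,1,1,18,-0.002
```

>>> apply_moves:
  increments: [1,0,4,16,0,1,0,0,16,0,1,0,0,12,0,1,0,0,4,0,1,0,0,0,0,1,0,0,0,0]

```text
time: 12.95
tool_pos: [0.505, 0.1593, 0.0485]
tool_rot: [-0.011, 0.054, 0.998, -0.001]
force: [0.9, 0.8, -0.1]
gripper_width: 0.0197
```

```bash
python3 - <<'E'
from plan import *
q=pose(case,[[-.008,-.054,.044]])[0]; print(q);rows([(*q,case[2],1)],20)
E
```

```text
[0.503659   0.15929122 0.044     ]
1 rows t=12.9
1,1,0,5,-0.007
```

>>> apply_moves:
  increments: [1,0,0,3,0,1,0,0,1,0,1,0,0,0,0,1,0,0,0,0]

```text
time: 13.45
tool_pos: [0.5056, 0.1596, 0.0458]
tool_rot: [-0.01, 0.054, 0.998, -0.001]
force: [0.4, 0.4, -1.2]
gripper_width: 0.0196
```

>>> apply_moves:
  increments: [1,0,0,2,0,1,0,0,1,0,1,0,0,0,0]

```text
time: 13.82
tool_pos: [0.5063, 0.1599, 0.0454]
tool_rot: [-0.009, 0.054, 0.998, -0.0]
force: [0.3, -0.2, -0.7]
gripper_width: 0.0197
```

>>> apply_moves:
  increments: [1,1,0,4,0,1,0,0,0,0]

```text
time: 14.08
tool_pos: [0.5076, 0.1598, 0.0439]
tool_rot: [-0.007, 0.055, 0.998, 0.001]
force: [0.6, 0.6, -0.6]
gripper_width: 0.0201
```

>>> apply_moves:
  increments: [0.6,0,0,0,0,0.2,0,0,0,0,0.13,0,0,0,0,0.13,0,0,-10,0,0.13,0,0,-30,0,0.13,0,0,-40,0,0.13,0,0,-30,0,0.13,0,0,0,0,0.13,0,0,0,0]

```text
time: 15.2
tool_pos: [0.5087, 0.1595, 0.1588]
tool_rot: [-0.007, 0.055, 0.998, 0.001]
force: [0.4, -1.0, -1.1]
gripper_width: 0.0406
```

```bash
python3 - <<'E'
from plan import *
rows([(.519,-.2235,.16,heat[2],.13)],45)
snap("wrist","w6",(160,100,480,320),2.5)
E
```

```text
9 rows t=15.2
0.13,-6,-42,0,-0.02
0.13,-5,-42,0,-0.02
0.13,-4,-42,0,-0.02
0.13,-3,-42,0,-0.02
0.13,-2,-43,0,-0.02
0.13,-1,-43,0,-0.02
0.13,-1,-43,0,-0.02
0.13,0,-43,0,-0.02
0.13,1,-43,0,-0.02
```

View pics/w6.png

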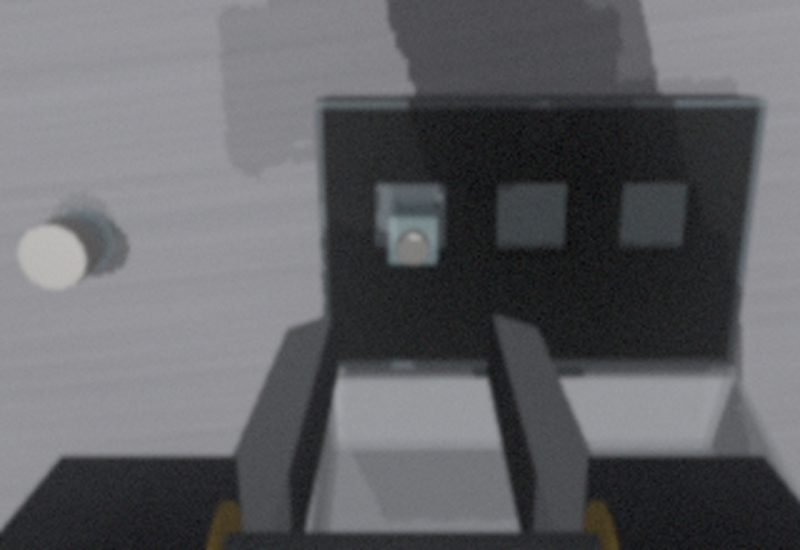

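The square vial stands upright in the right-hand pocket, at about (413,240). Next, the tall one.

>>> apply_moves:
  increments: [0.13,-6,-42,0,-0.02,0.13,-5,-42,0,-0.02,0.13,-4,-42,0,-0.02,0.13,-3,-42,0,-0.02,0.13,-2,-43,0,-0.02,0.13,-1,-43,0,-0.02,0.13,-1,-43,0,-0.02,0.13,0,-43,0,-0.02,0.13,1,-38,0,-0.02,0.13,0,0,0,0,0.13,0,0,0,0,0.13,0,0,0,0]

```text
time: 16.75
tool_pos: [0.5153, -0.2291, 0.1486]
tool_rot: [-0.015, -0.04, 0.999, 0.002]
force: [0.1, 0.9, 0.3]
gripper_width: 0.0404
```

```bash
python3 - <<'E'
from plan import *
rows([(.519,-.2235,.14,heat[2],.13)],45); print(st()[2][:,2])
E
```

```text
1 rows t=16.8
0.13,-4,5,9,0.007
[-0.02988564  0.00247449 -0.99955026]
```

>>> apply_moves:
  increments: [0.13,-5,5,9,0.007,0.13,0,0,0,0,0.13,0,0,0,0,0.13,-1,0,21,0,0.13,-1,0,21,0,0.13,0,0,16,0,0.13,0,0,2,0,0.13,0,0,0,0,0.13,0,0,0,0]

```text
time: 17.88
tool_pos: [0.5216, -0.221, 0.0786]
tool_rot: [-0.014, -0.038, 0.999, 0.002]
force: [-1.0, 0.2, -0.1]
gripper_width: 0.0409
```

```bash
python3 - <<'E'
from plan import *
rows([(.519,-.2235,.08,heat[2],.13)],45); print(st()[2][:,2])
snap("wrist","w7",(220,130,440,300),3)
E
```

```text
1 rows t=17.9
0.13,3,-2,-1,0.003
[-0.02740354  0.0022562  -0.99962191]
```

View pics/w7.png

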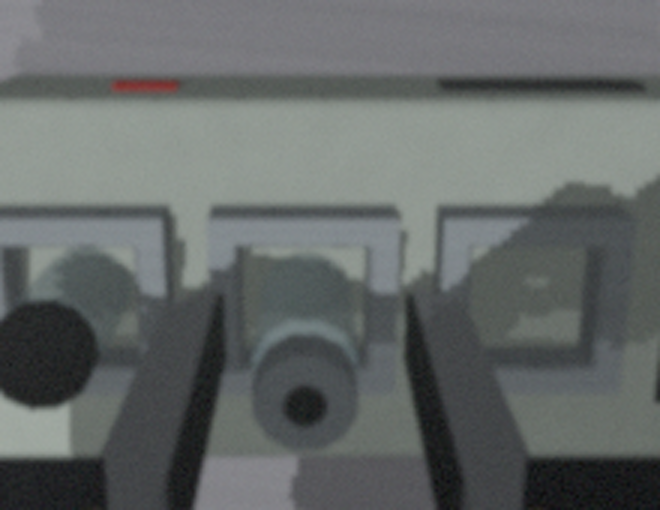

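The tall vial is at crop column 305 and the finger mid-line at 315, so I'll shift about 2 mm right, then grip and lift.

>>> apply_moves:
  increments: [0.13,2,-3,-1,0,0.13,0,0,0,0,1,0,0,0,0,1,0,0,0,0,1,0,0,0,0,1,0,0,0,0,1,0,0,0,0]

```text
time: 18.8
tool_pos: [0.5202, -0.2246, 0.0806]
tool_rot: [-0.013, -0.038, 0.999, 0.001]
force: [-1.3, -0.3, 0.0]
gripper_width: 0.0207
```

>>> apply_moves:
  increments: [1,0,0,-8,0,1,0,0,-20,0,1,0,0,-25,0,1,0,0,-20,0,1,0,0,-10,0,1,0,0,0,0,1,0,0,0,0]

```text
time: 19.68
tool_pos: [0.522, -0.2245, 0.1671]
tool_rot: [-0.013, -0.038, 0.999, 0.002]
force: [-0.4, 0.3, -0.9]
gripper_width: 0.0212
```

```bash
python3 - <<'E'
from plan import *
q=pose(case,[[-.008,0,.15]])[0]; print(q); rows([(*q,case[2],1)],40);print(st()[2][:,2])
E
```

```text
[0.50914134 0.2130122  0.15      ]
11 rows t=19.7
1,-2,40,2,0.016
1,-1,40,2,0.016
1,-1,40,2,0.016
1,0,40,2,0.016
1,1,40,2,0.016
1,1,40,2,0.016
1,2,40,2,0.016
1,3,40,2,0.016
1,3,40,2,0.016
1,4,40,2,0.016
1,5,40,2,0.016
[-0.02684683  0.00209375 -0.99963737]
```

>>> apply_moves:
  increments: [1,-2,40,1,0.016,1,-1,40,1,0.016,1,-1,40,1,0.016,1,0,40,1,0.016,1,1,40,1,0.016,1,1,40,1,0.016,1,2,40,1,0.016,1,3,40,1,0.016,1,3,40,1,0.016,1,4,40,1,0.016,1,3,35,0,0.016,1,0,0,0,0]

```text
time: 21.18
tool_pos: [0.5065, 0.2241, 0.1485]
tool_rot: [-0.02, 0.054, 0.998, -0.001]
force: [0.1, -0.7, -0.8]
gripper_width: 0.0212
```

>>> apply_moves:
  increments: [1,0,0,0,0,1,0,0,0,0]

```text
time: 21.42
tool_pos: [0.5063, 0.2224, 0.1475]
tool_rot: [-0.02, 0.055, 0.998, -0.002]
force: [0.1, -0.0, -0.5]
gripper_width: 0.0212
```

```bash
python3 - <<'E'
from plan import *
q=pose(case,[[-.008,0,.1]])[0]; print(q); rows([(*q,case[2],1)],40);print(st()[2][:,2])
E
```

```text
[0.50914134 0.2130122  0.1       ]
2 rows t=21.4
1,-2,-5,24,-0.004
1,-2,-5,24,-0.004
[-0.04106467 -0.00172261 -0.99915501]
```

>>> apply_moves:
  increments: [1,-4,-5,24,0,1,-4,-4,24,0,1,0,0,0,0,1,0,0,0,0]

```text
time: 21.92
tool_pos: [0.5125, 0.2094, 0.0995]
tool_rot: [-0.02, 0.057, 0.998, -0.002]
force: [-0.1, -0.1, 0.4]
gripper_width: 0.021
```

```bash
python3 - <<'E'
from plan import *
q=pose(case,[[-.007,0,.045]])[0]; print(q); rows([(*q,case[2],1)],18);print(st()[2][:,2])
E
```

```text
[0.51013617 0.21291067 0.045     ]
4 rows t=21.9
1,1,1,14,-0.003
1,1,1,14,-0.003
1,1,1,14,-0.003
1,1,1,14,-0.003
[-0.03967167 -0.00148832 -0.99921166]
```

>>> apply_moves:
  increments: [1,0,3,15,-0.01,1,0,0,15,0,1,0,0,13,0,1,0,0,6,0,1,0,0,3,0,1,0,0,0,0]

```text
time: 22.68
tool_pos: [0.5109, 0.2131, 0.0449]
tool_rot: [-0.019, 0.051, 0.999, -0.001]
force: [0.1, -0.4, -0.6]
gripper_width: 0.0212
```

```bash
python3 - <<'E'
from plan import *
q=pose(case,[[-.008,0,.045]])[0]; rows([(*q,case[2],1)],18);print(st()[2][:,2])
E
```

```text
1 rows t=22.7
1,2,0,0,-0.0
[-3.86830496e-02 -8.06770218e-04 -9.99251205e-01]
```

>>> apply_moves:
  increments: [1,0,0,2,0,1,0,0,0,0,0.6,0,0,0,0,0.2,0,0,0,0,0.13,0,0,0,0,0.13,0,0,-10,0,0.13,0,0,-30,0,0.13,0,0,-40,0,0.13,0,0,-30,0,0.13,0,0,0,0,0.13,0,0,0,0]

```text
time: 24.05
tool_pos: [0.5161, 0.2135, 0.1608]
tool_rot: [-0.018, 0.051, 0.999, -0.0]
force: [-0.3, 0.1, -0.4]
gripper_width: 0.0411
```

```bash
python3 - <<'E'
from plan import *
rows([(.5215,-.277,.16,heat[2],.13)],45)
snap("wrist","w8",(160,100,480,320),2.5)
E
```

```text
11 rows t=24.1
0.13,-5,-44,0,-0.016
0.13,-4,-44,0,-0.016
0.13,-4,-44,0,-0.016
0.13,-3,-44,0,-0.016
0.13,-2,-45,0,-0.016
0.13,-2,-45,0,-0.016
0.13,-1,-45,0,-0.016
0.13,0,-45,0,-0.016
0.13,1,-45,0,-0.016
0.13,1,-45,0,-0.016
0.13,2,-45,0,-0.016
```

View pics/w8.png

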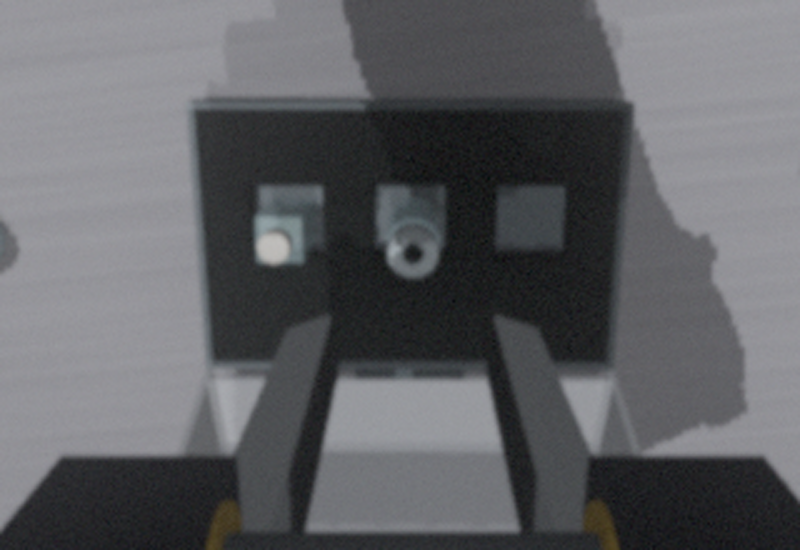

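The tall vial stands upright in the middle pocket at (412,250), and the square one is unmoved at (280,240). Now the short one.

>>> apply_moves:
  increments: [0.13,-5,-44,0,-0.016,0.13,-4,-44,0,-0.016,0.13,-4,-44,0,-0.016,0.13,-3,-44,0,-0.016,0.13,-2,-45,0,-0.016,0.13,-2,-45,0,-0.016,0.13,-1,-45,0,-0.016,0.13,0,-45,0,-0.016,0.13,1,-45,0,-0.016,0.13,1,-45,0,-0.016,0.13,2,-40,0,-0.016,0.13,0,0,0,0]

```text
time: 25.6
tool_pos: [0.5185, -0.2881, 0.1504]
tool_rot: [-0.025, -0.041, 0.999, 0.001]
force: [-0.9, 0.6, -0.8]
gripper_width: 0.0407
```

>>> apply_moves:
  increments: [0.13,0,0,0,0,0.13,0,0,0,0]

```text
time: 25.85
tool_pos: [0.5183, -0.2864, 0.1492]
tool_rot: [-0.026, -0.041, 0.999, 0.002]
force: [-0.4, -0.6, 0.6]
gripper_width: 0.0406
```

```bash
python3 - <<'E'
from plan import *
rows([(.522,-.2785,.14,heat[2],.13)],45); print(st()[2][:,2])
E
```

```text
1 rows t=25.9
0.13,-4,8,9,0.011
[-0.05258491  0.00211593 -0.99861421]
```

>>> apply_moves:
  increments: [0.13,-5,8,9,0.01,0.13,0,0,0,0,0.13,0,0,0,0,0.13,-1,0,21,0,0.13,-1,0,21,0,0.13,-1,0,16,0,0.13,0,0,1,0,0.13,0,0,0,0,0.13,0,0,0,0]

```text
time: 26.98
tool_pos: [0.5241, -0.2751, 0.0804]
tool_rot: [-0.025, -0.038, 0.999, 0.002]
force: [0.0, -0.1, -0.0]
gripper_width: 0.0407
```

```bash
python3 - <<'E'
from plan import *
rows([(.522,-.2785,.08,heat[2],.13)],45); print(st()[2][:,2])
snap("wrist","w9",(220,130,440,300),3)
E
```

```text
1 rows t=27.0
0.13,2,-3,0,0.003
[-0.04979852  0.00155452 -0.99875807]
```

View pics/w9.png

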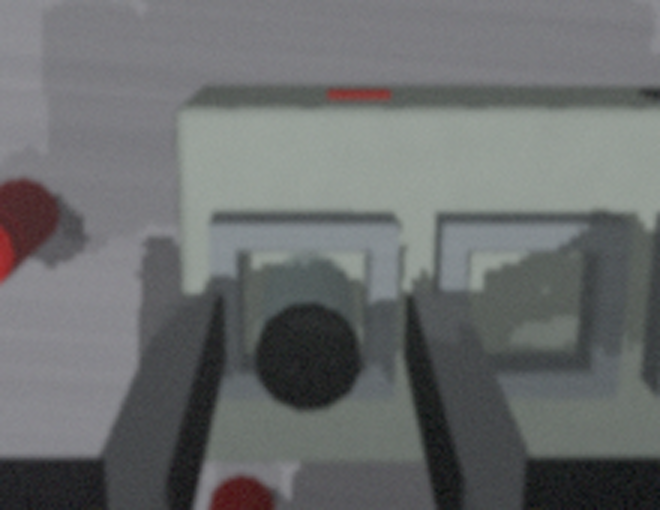

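The black-capped vial is at column 308 and the finger mid-line at 315. The red look-alikes at (15,240) and (240,495) are clear. I'll shift, grip and lift.

>>> apply_moves:
  increments: [0.13,2,-2,1,0,0.13,0,0,0,0,1,0,0,0,0,1,0,0,0,0,1,0,0,0,0,1,0,0,0,0,1,0,0,0,0]

```text
time: 27.9
tool_pos: [0.5225, -0.2776, 0.0802]
tool_rot: [-0.024, -0.038, 0.999, 0.001]
force: [0.6, 0.5, 0.1]
gripper_width: 0.0212
```

>>> apply_moves:
  increments: [1,0,0,-8,0,1,0,0,-20,0,1,0,0,-25,0,1,0,0,-20,0,1,0,0,-10,0,1,0,0,0,0,1,0,0,0,0]

```text
time: 28.78
tool_pos: [0.5264, -0.2775, 0.1668]
tool_rot: [-0.024, -0.038, 0.999, 0.002]
force: [-0.9, 0.1, -0.4]
gripper_width: 0.021
```

```bash
python3 - <<'E'
from plan import *
q=pose(case,[[-.008,.054,.15]])[0]; print(q); rows([(*q,case[2],1)],48);print(st()[2][:,2])
E
```

```text
[0.51462367 0.26673318 0.15      ]
12 rows t=28.8
1,-2,45,1,0.015
1,-2,45,1,0.015
1,-1,45,1,0.015
1,0,45,1,0.015
1,0,45,1,0.015
1,1,45,1,0.015
1,2,45,1,0.015
1,2,45,1,0.015
1,3,45,1,0.015
1,4,45,1,0.015
1,4,45,1,0.015
1,5,45,1,0.015
[-0.04903821  0.00131761 -0.99879603]
```

>>> apply_moves:
  increments: [1,-2,45,0,0.015,1,-2,45,0,0.015,1,-1,45,0,0.015,1,0,45,0,0.015,1,0,45,0,0.015,1,1,45,0,0.015,1,2,45,0,0.015,1,2,45,0,0.015,1,2,45,0,0.015,1,2,45,0,0.015,1,2,45,0,0.015,1,2,30,0,0.015]

```text
time: 30.28
tool_pos: [0.5178, 0.2615, 0.1584]
tool_rot: [-0.031, 0.058, 0.998, -0.002]
force: [-0.2, -1.0, 0.3]
gripper_width: 0.0214
```

>>> apply_moves:
  increments: [1,0,0,0,0,1,0,0,0,0,1,0,0,0,0]

```text
time: 30.65
tool_pos: [0.5168, 0.2619, 0.1564]
tool_rot: [-0.032, 0.057, 0.998, -0.003]
force: [-0.9, 0.1, -0.4]
gripper_width: 0.0215
```

```bash
python3 - <<'E'
from plan import *
q=pose(case,[[-.008,.054,.1]])[0]; print(q); rows([(*q,case[2],1)],40);print(st()[2][:,2])
E
```

```text
[0.51462367 0.26673318 0.1       ]
2 rows t=30.6
1,1,2,28,-0.006
1,1,2,28,-0.006
[-0.0638945  -0.0025346  -0.99795344]
```

>>> apply_moves:
  increments: [1,-2,3,28,-0.006,1,-1,2,28,-0.006,1,0,0,0,0,1,0,0,0,0]

```text
time: 31.15
tool_pos: [0.5183, 0.2633, 0.1007]
tool_rot: [-0.031, 0.053, 0.998, -0.003]
force: [-0.1, 0.5, 0.5]
gripper_width: 0.0213
```

```bash
python3 - <<'E'
from plan import *
q=pose(case,[[-.006,.054,.045]])[0]; print(q); rows([(*q,case[2],1)],18);print(st()[2][:,2])
E
```

```text
[0.51661334 0.26653013 0.045     ]
4 rows t=31.1
1,1,1,14,-0.001
1,1,1,14,-0.001
1,1,1,14,-0.001
1,1,1,14,-0.001
[-0.06192935 -0.00216037 -0.9980782 ]
```

>>> apply_moves:
  increments: [1,-1,3,15,0,1,0,0,15,0,1,0,0,13,0,1,0,0,7,0,1,0,0,3,0,1,0,0,0,0]

```text
time: 31.9
tool_pos: [0.5168, 0.2662, 0.0454]
tool_rot: [-0.03, 0.053, 0.998, -0.002]
force: [-1.0, -0.7, 0.5]
gripper_width: 0.0213
```

```bash
python3 - <<'E'
from plan import *
q=pose(case,[[-.006,.054,.045]])[0]; rows([(*q,case[2],1)],18);print(st()[2][:,2])
E
```

```text
1 rows t=31.9
1,0,0,0,-0.005
[-0.06055857 -0.00141014 -0.99816365]
```

>>> apply_moves:
  increments: [1,0,0,2,0,1,0,0,0,0,0.6,0,0,0,0,0.2,0,0,0,0,0.13,0,0,0,0,0.13,1,0,-10,0,0.13,2,0,-30,0,0.13,3,0,-40,0,0.13,4,0,-55,0,0.13,4,0,-55,0,0.13,0,0,0,0,0.13,0,0,0,0]

```text
time: 33.4
tool_pos: [0.5141, 0.2679, 0.2446]
tool_rot: [-0.029, 0.053, 0.998, -0.001]
force: [0.5, 0.6, -0.6]
gripper_width: 0.0407
```

```bash
python3 - <<'E'
from plan import *
q=tab(1.95); rows([(q[0],q[1],.245,case[2],.1)],45); print(q,st()[2][:,2])
snap("wrist","w10",(120,80,520,340),2)
snap("side","d10")
E
```

```text
4 rows t=33.4
0.1,-36,-14,0,-0.001
0.1,-36,-14,0,-0.001
0.1,-36,-14,0,-0.001
0.1,-36,-14,0,-0.001
[0.64977686 0.19866005 0.15208242] [-5.73483613e-02  4.67487462e-04 -9.98354119e-01]
```

View pics/w10.png

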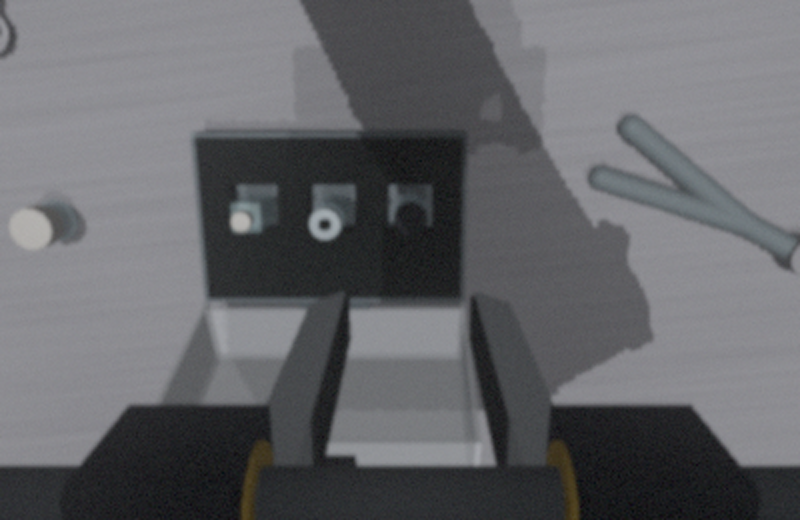

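All three stand in their pockets: square (245,215), tall (325,222), short (410,215). Now over the tab.

>>> apply_moves:
  increments: [0.1,-36,-15,0,0,0.1,-36,-14,0,0,0.1,-36,-14,0,0,0.1,-34,-14,0,0,0.1,0,0,0,0,0.1,0,0,0,0,0.1,0,0,0,0]

```text
time: 34.38
tool_pos: [0.6497, 0.1945, 0.2279]
tool_rot: [-0.034, 0.052, 0.998, -0.004]
force: [-0.5, -1.1, 0.5]
gripper_width: 0.0426
```

```bash
python3 - <<'E'
from plan import *
rows([(.656,.1985,.215,case[2],.1)],45); print(st()[2][:,2])
E
```

```text
1 rows t=34.4
0.1,-6,5,13,-0.002
[-0.06899402 -0.00386667 -0.99760958]
```

>>> apply_moves:
  increments: [0.1,-4,4,20,0,0.1,-3,0,25,0,0.1,-1,0,22,0,0.1,0,0,4,0,0.1,0,0,0,0,0.1,0,0,0,0]

```text
time: 35.12
tool_pos: [0.6513, 0.2009, 0.1521]
tool_rot: [-0.035, 0.05, 0.998, -0.003]
force: [0.4, 0.2, 0.6]
gripper_width: 0.0422
```

```bash
python3 - <<'E'
from plan import *
rows([(.652,.198,.1544,case[2],.1)],45); print(st()[2][:,2])
snap("wrist","w11",(200,130,460,300),3)
E
```

```text
1 rows t=35.1
0.1,-1,-3,-2,0.002
[-0.06984676 -0.00301443 -0.99755318]
```

View pics/w11.png

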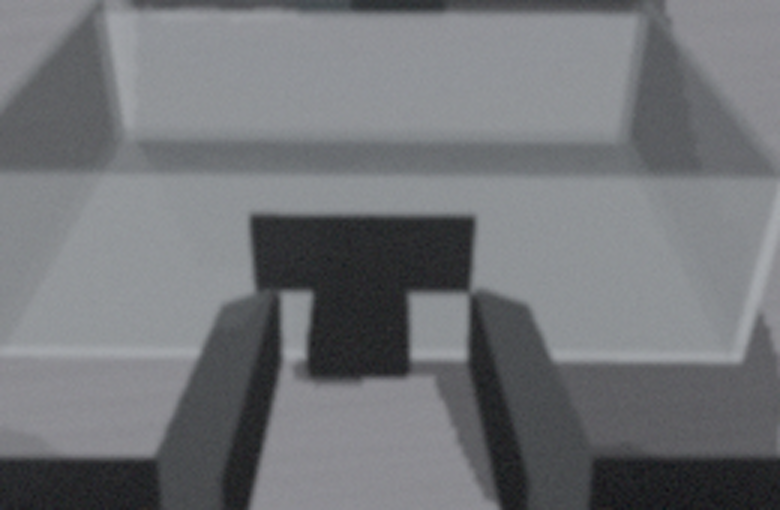

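The tab (columns 310–410) lies between the fingers (278 and 470). Closing on it.

>>> apply_moves:
  increments: [0.1,0,-3,-1,0,0.1,0,0,0,0,1,0,0,0,0,1,0,0,0,0,1,0,0,0,0,1,0,0,0,0]

```text
time: 35.92
tool_pos: [0.6517, 0.1978, 0.1547]
tool_rot: [-0.034, 0.05, 0.998, -0.003]
force: [0.9, 0.5, -0.0]
gripper_width: 0.0192
```

```bash
cat >> plan.py <<'E'
def lidplan(end,n,g=1):
    s,p,r=st(); pg=p-.008*r[:,2]
    l=(pg[:2]-case[:2])@np.array([np.cos(case[2]),np.sin(case[2])])
    rad=np.hypot(pg[2]-.03,.06-l); f=np.arctan2(pg[2]-.03,.06-l)-np.arctan2(20,148);print(p,r[:,2],"lid",f,rad,s["force"])
    rv,ru=R.from_matrix(r).as_matrix(),p; prev=p
    for a in np.linspace(f,end,n+1)[1:]:
        q=tab(a); q[2]+=.008; q=q+.008*r[:,2]; print(",".join(map(str,[g,*((r.T@(q-prev))*1e3).round(0).astype(int),0]))); prev=q
E
python3 - <<'E'
from plan import *
lidplan(1.1,10)
E
```

```text
[0.65169192 0.19784184 0.15469714] [-0.06770042 -0.00219269 -0.99770329] lid 1.9560457934707938 0.1528500275714174 [ 0.9249987   0.53216125 -0.00792209]
1,13,1,-2,0
1,12,0,-4,0
1,12,0,-3,0
1,13,0,-2,0
1,13,0,-1,0
1,13,0,0,0
1,13,0,1,0
1,13,0,2,0
1,12,0,3,0
1,12,0,5,0
```

>>> apply_moves:
  increments: [1,12,0,-4,0,1,12,0,-4,0,1,12,0,-3,0,1,13,0,-2,0,1,13,0,-1,0,1,13,0,0,0,1,13,0,1,0,1,13,0,2,0,1,12,0,3,0,1,12,0,5,0]

```text
time: 37.17
tool_pos: [0.5212, 0.2116, 0.1656]
tool_rot: [-0.032, 0.05, 0.998, -0.002]
force: [5.4, 1.5, -5.4]
gripper_width: 0.0195
```

```bash
python3 - <<'E'
from plan import *
lidplan(.15,9)
E
```

```text
[0.52123589 0.21156189 0.16561126] [-0.06405272 -0.00133532 -0.99794562] lid 1.0687962566537141 0.15387947373298913 [ 5.36460353  1.49336046 -5.40931614]
1,12,0,11,0
1,13,0,8,0
1,12,0,10,0
1,11,0,11,0
1,10,0,12,0
1,8,0,13,0
1,7,0,14,0
1,6,0,14,0
1,4,0,15,0
```

>>> apply_moves:
  increments: [1,12,0,9,0,1,13,0,9,0,1,12,0,10,0,1,11,0,11,0,1,10,0,12,0,1,8,0,13,0,1,7,0,14,0,1,6,0,14,0,1,4,0,14,0]

```text
time: 38.3
tool_pos: [0.4279, 0.2214, 0.0621]
tool_rot: [-0.029, 0.049, 0.998, -0.001]
force: [5.3, 3.2, 0.4]
gripper_width: 0.0195
```

```bash
python3 - <<'E'
from plan import *
lidplan(0,2)
E
```

```text
[0.42786451 0.22135803 0.06211195] [-0.05829968  0.00163027 -0.9982978 ] lid 0.12816490335681494 0.15453192839105212 [5.3134884  3.23242071 0.42284859]
1,-3,0,10,0
1,1,0,10,0
```

>>> apply_moves:
  increments: [1,-1,0,10,0,1,0,0,10,0,1,0,0,6,0,1,0,0,4,0]

```text
time: 38.8
tool_pos: [0.4274, 0.2215, 0.0323]
tool_rot: [-0.029, 0.05, 0.998, -0.0]
force: [-6.1, -7.3, 47.8]
gripper_width: 0.0195
```

```bash
python3 - <<'E'
from plan import *
lidplan(0,1)
E
```

```text
[0.42744771 0.22150182 0.03228245] [-0.05858447  0.00219031 -0.99828005] lid -0.06581781183328307 0.15001724350549156 [-6.05338158 -7.33766049 47.8270266 ]
1,-1,0,-10,0
```

The lid hit its shut stop (48 N on the wrist, no further travel). Releasing and backing off upward.

>>> apply_moves:
  increments: [0.1,0,0,0,0,0.1,0,0,0,0,0.1,0,0,0,0,0.1,0,0,-20,0,0.1,1,0,-40,0,0.1,2,0,-40,0,0.1,2,0,-40,0,0.1,40,0,-20,0,0.1,40,0,0,0,0.1,0,0,0,0,0.1,0,0,0,0]

```text
time: 40.17
tool_pos: [0.3482, 0.228, 0.1988]
tool_rot: [-0.033, 0.05, 0.998, -0.003]
force: [0.4, -0.6, 0.4]
gripper_width: 0.042
```

```bash
python3 - <<'E'
from plan import *
print(st()[1]);snap("scene","s2");snap("wrist","w12")
a=np.load("pics/s2.npz")["p"][195:325,370:530]
b=np.load("pics/d10.npz")["p"]
snap("side","d12");b=np.load("pics/d12.npz")["p"][70:190,260:380]
a=cv2.resize(a,(480,390),interpolation=2);b=cv2.resize(b,(310,310),interpolation=2)
o=np.zeros((390,790,3),np.uint8);o[:,:480]=a;o[:310,480:]=b;cv2.imwrite("pics/fin.png",o)
for f in(0,.06):print(f,proj("s2",pose(case,[lidp(.12,-.093,.052,f),lidp(.12,.093,.052,f),lidp(.158,-.01,.024,f)])).round(1).tolist())
E
```

```text
[0.34820286 0.22801408 0.19876802]
0 [[417.0, 208.9], [517.5, 252.6], [462.6, 222.7]]
0.06 [[416.9, 207.6], [518.6, 251.7], [463.6, 220.3]]
```

The viewer limit is reached, so I'll check the lid by touch: press the closed fingers down on the tab. If it is shut, its top is at 54 mm and the TCP should stop near 65 mm.

```bash
python3 - <<'E'
from plan import *
q=pose(case,[[-.09,0,.15]])[0]; print(q);rows([(q[0]+.006,q[1],.13,case[2],1)],40)
p=np.load("pics/s2.npz")["p"];g=p[:,:,1].astype(int)[210:235,452:482];print(np.where(g<60,"#",".").tolist().__len__());print("\n".join("".join("#" if v<65 else "." for v in r) for r in g))
E
```

```text
[0.42756503 0.22133723 0.15      ]
3 rows t=40.3
1,-28,1,23,0.0
1,-28,1,23,0.0
1,-28,1,23,0.0
25
..............................
..............................
..............................
..............................
..............................
..............................
..............................
..............................
..............................
..............................
..............................
..............................
..............................
..............................
..........###.................
.........#######..............
.........#########............
..........##########..........
............########..........
..............######..........
................###...........
..............................
..............................
..............................
..............................
```

The tab corner in the scene image is at about (461.5,224). The prediction is (462.6,222.7) shut and (463.6,220.3) at 0.06 rad, so it reads as shut. Confirming by touch.

>>> apply_moves:
  increments: [1,-28,1,20,0,1,-28,1,20,0,1,-26,0,20,0,1,0,0,0,0,1,0,0,0,0]

```text
time: 40.95
tool_pos: [0.4298, 0.2204, 0.13]
tool_rot: [-0.034, 0.051, 0.998, -0.004]
force: [1.0, 0.4, -0.2]
gripper_width: 0.0008
```

```bash
python3 - <<'E'
from plan import *
q=pose(case,[[-.09,0,.15]])[0];rows([(q[0],q[1],.072,case[2],1)],25)
E
```

```text
3 rows t=41.0
1,1,0,19,-0.0
1,1,0,19,-0.0
1,1,0,19,-0.0
```

>>> apply_moves:
  increments: [1,0,0,19,0,1,0,0,19,0,1,0,0,15,0,1,0,0,6,0,1,0,0,5,0,1,0,0,4,0]

```text
time: 41.7
tool_pos: [0.4253, 0.222, 0.0642]
tool_rot: [-0.032, 0.051, 0.998, -0.002]
force: [-14.8, -8.6, 63.1]
gripper_width: 0.0002
```

The TCP stopped at 64 mm under load, so the lid is on its stop. Retreating.

>>> apply_moves:
  increments: [1,0,0,-15,0,1,1,0,-40,0,1,2,0,-40,0,1,2,0,-40,0,1,0,0,0,0,1,0,0,0,0,1,0,0,0,0]

```text
time: 42.58
tool_pos: [0.4292, 0.2226, 0.2047]
tool_rot: [-0.031, 0.051, 0.998, -0.002]
force: [0.6, -0.2, -0.7]
gripper_width: 0.0007
```

```bash
python3 - <<'E'
from plan import *
snap("side","d13"); snap("scene","s3")
p=np.load("pics/s3.npz")["p"];g=p[:,:,1].astype(int)[218:234,455:478];print("\n".join("".join("#" if v<65 else "." for v in r) for r in g))
print(ctrl.sense()["force"],ctrl.sense()["tool_pos"]);print(ctrl.close_job())
E
```

```text
.......................
.......................
.......................
.......................
.......................
.......##..............
......######...........
......#########........
......###########......
.......###########.....
.........#########.....
...........######......
.............####......
.......................
.......................
.......................
[-0.360794   -0.0615948  -0.46559518] [0.42913011 0.22253543 0.20454843]
the job is handed in; nothing more can be done
None
```

I opened the lid, moved the three vials into the case in reverse order, shut the lid and handed the job in at about 43 s. The hand-in gives no verdict, so what follows is from my own checks.

- **Placement:** the square vial (heater left) is in the right-hand pocket, the tall one (middle) in the middle, and the short one (heater right) in the left-hand pocket. The wrist image before shutting showed all three upright in their pockets.
- **Lid:** pressing the closed fingers on the tab stopped at a TCP height of 64 mm, against about 65 mm expected for a shut lid. The tab's corner in the scene image also fitted the shut angle to about 2 px.
- **Robot:** it ended clear, about 0.2 m up, with only about 0.6 N read on the tool.

- **Not checked:** I had used up the picture limit, so I could not view the vials after shutting the lid. Their positions rest on the image taken just before.
- **Disagreements:**
  - The tool's tilt drifted to about 0.07 rad over the job, and I allowed for it in the moves.
  - The square vial was released about 4 mm beyond its pocket centre in x, within the 12 mm allowed.
  - The gripper slid a little down the tab while shutting the lid. The wrist force reached 63 N in the final touch test, against the 120 N limit.

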